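# Set up the counting cup and put the couplings away

## Robot

A 6-joint arm with a two-finger parallel gripper is mounted at the origin on the work surface. World frame = base frame: x ahead of the robot, y to its left, z up, the work surface at z = 0. Lengths are in m, angles in rad, forces in N, time in s.
With the tool pointing down it reaches from about 0.35 to 0.975 m from the base axis. Payload 7.1 kg.
Tool frame: the origin (TCP) lies between the finger pads; the fingertips stand manip.tip_extent ahead of it and the grasp point (between the pads) lies 3 mm ahead of it (manip.tip_extent is the distance from the TCP to the fingertips, in m); z points along the fingers, y is the direction in which the jaws open and shut (so a half turn about z gives the same grasp; the last joint's range is limited). The gripper opens to 88 mm and grips with 3 to 60 N. Pads are 20 mm wide; open, the fingers measure 115 mm over their backs; the gripper's body (75 mm by 178 mm) begins 61 mm behind the grasp point.
Start: joints at [-1.261, 0.423, 1.63, -0, 1.089, -0.019], TCP at [0.202, -0.591, 0.213] pointing down, gripper open.
Joint ranges: [-3, 3], [-0.9, 2.11], [0.09, 2.58], [-1.31, 4.45], [0.11, 2.69], [-2.54, 2.54]. Speed limits (rad/s): [2.39, 2.39, 3.01, 3.14, 3.14, 3.14].

## Interface

Orientations are given as a unit quaternion [x, y, z, w].
In Python, from plant import manip, optics gives the robot as it stands. The module is installed in compiled form; this text tells all that it offers.
- The arm moves only by the tool servo_tool, never from a script. Its argument "commands" is one flat list of numbers, 6 for each row, row after row: the shift along the tool's x, y, z in units of 40 mm (1.0 is 40 mm), then the turn, a rotation vector about the tool's x, y, z in units of 5 degrees (1.0 is 5 degrees). In form: [dx, dy, dz, wx, wy, wz, dx, dy, dz, wx, wy, wz, ...]. A call has 1 to 20 rows; each row is the pose to reach, as a shift and turn from the pose measured when the call began, along the tool's axes at that moment; what a row does not reach only later rows make up. A row lasts 1/12 s, in which the tool goes at most 41.7 mm and 7.16 degrees, less where a joint would pass 70% of its speed; a pose out of reach is approached as far as the arm can. A call with a gripper value outside its range is refused whole. "grip" is the gripper's target within -1 to 1 (shut at 1, half-way at 0, fully open at -1), set as the call begins (left out, the last holds). The fingers move at their own pace and stop on an object; the grip force is fixed at half the most. Time passes only in rows, so rows that repeat a pose let the fingers close. It gives the time, the measured TCP pose, the force and the opening at its end, in the units of the state.
- manip.observe(): the state, without advancing time (a new reading comes with each control period).
- optics.grab_frame(name): name is "scene" or "top" or "wrist"; returns a dict with "color" (400x640x3 uint8, red, green, blue), "fx", "fy", "cx", "cy" (pixels), "k1" (the pictures are not rectified: a ray, as slopes to the right and down, at radius r is drawn at 1 + k1 r^2 times it, then the intrinsics apply), "R" (3x3) and "t" (3): a world point X has camera coordinates R X + t. Camera axes: x right, y down, z forward; pixel columns grow to the right and rows downward; lengths in m; the calibration is good to about 2 mm. A picture is of the moment at which its call begins. There is no depth.
- manip.close_job(): hands the job in, once; it reports no verdict.
Trained networks look in the newest picture that a camera, given by its name, has taken for a name from the list of things; names that differ only in an ending like _2 or _b are one class to them, and where a whole thing is asked for, a point or a joint stands for the part that bears it (a point fixed in the world has none). Each returns a list of dicts, best first, with "conf" (0 to 1); they miss things now and then, are a little off and sometimes report something else, mostly with a low value. They report only what shows in the picture. A call takes as long as a camera call. They do not tell look-alikes from the thing itself.
- optics.search_frame(camera, target): "point" ([column, row] in pixels, amid what is visible of it).
- optics.cut_out(camera, target): "mask" (400x640 bool, what is visible of it) and "point" ([column, row] in pixels, amid what is visible of it).
- optics.landmark_of(camera, target): "point" ([column, row] in pixels: a listed point, or the origin of a listed thing).
The state is a dict: "time": time; "joints": joint angles; "dq": joint speeds; "joint_efforts": joint torques, N m; "tool_pos": TCP position; "orientation": TCP orientation; "ft_force": force on the tool from outside, world axes, zero at the start; "wrist_torque": the same for the moment, N m; "gripper_width": finger opening in m.
Only numpy, scipy, OpenCV 4.12 (cv2) and the standard library are available. Lean on these libraries where they do the work, as an engineer would, in place of code of your own. Each camera call takes 0.05 s, during which the arm holds its last target. There are 200 camera calls.

## Task

Turn the upside-down square metal cup mouth up and set it gently on the middle of the counting scale's pan, then put the bolt into it, head down. Stand both pipe couplings on end in the blue bin, in either order, and leave the carton, the tape roll and the jar where they are. The scale is delicate: drop nothing onto it or into the cup.

Things in the scene. Friction and masses are not known exactly. Their poses are not given: they have to be found in the camera images.
- cup: Square open cup of bare sheet metal, 52 x 52 mm outside, 72 mm tall, walls and base 3 mm thick (opening 46 x 46 mm, inside depth 69 mm), 0.22 kg, loose, no handle. Starts mouth-down on the bench; lies stably on a flat side. Origin: centre of the mouth, in the plane of the rim; z points from mouth to base (up while mouth-down); x, y square to its sides. Its final yaw does not matter.
- scale: Counting scale, fixed to the bench: grey body 170 x 170 mm with a flat steel pan of the same 170 x 170 mm on top, the pan surface 50 mm above the bench; a low console (45 x 150 mm, 37 mm high) sticks out on its +x side. Origin: centre of its underside, on the bench; x and y along its sides, z up.
- pan (a point): Centre of the scale's pan, on its upper surface; axes as the scale's.
- bolt: Big plain steel hex bolt, 100 mm long, loose, 0.3 kg: hex head 13 mm thick and 30 mm across corners, shank 18 mm in diameter. Stands on its head, shank up. Origin: centre of the head's outer face, on the bench; z runs along the shank from head to tip. In the cup it sticks out about 31 mm above the rim.
- coupling1: Pipe coupling: a plain straight steel tube 40 mm outside and 32 mm inside diameter, 80 mm long, about 0.2 kg, loose, standing on end. Origin: centre of its lower end as it starts; z along its axis, up.
- coupling2: A second pipe coupling, the same as coupling1.
- bin: Blue plastic storage bin, empty, fixed to the bench: outside 170 mm along x, 130 mm along y, walls and floor 4 mm thick. Back wall (+x) 60 mm high, sides 50 mm (28 mm in the 36 mm next to the front), front lip (-x, towards the robot) 28 mm. Origin: centre of its underside, on the bench, z up. Both couplings fit one behind the other along x.
- bin_floor (a point): Centre of the bin's inner floor, 4 mm above the bench; axes as the bin's.
- carton: Bystander: closed cardboard carton 80 x 110 mm, 60 mm high; origin centre of its underside.
- tape: Bystander: roll of packing tape lying flat, 80 mm in diameter, 48 mm high; origin centre of its underside.
- jar: Bystander: white closed jar with black cap, 64 mm in diameter, 90 mm high; origin centre of its underside.
Things that resemble listed ones, but are neither listed nor needed, are in the scene too. What is shaped like the cup but red or yellow is not meant.

How it is judged:
On the way, in this order (a step that is already met when the one before it is completed fails the run):
1. the cup stands mouth up on the middle of the scale's pan (angle between cup's own z axis and vertical above 2.99 rad and x of cup in the frame of pan between -0.045 and 0.045 m and y of cup in the frame of pan between -0.045 and 0.045 m and z of cup in the frame of pan between 0.066 and 0.078 m), for 0.2 s.
2. the bolt is in the cup, head down, with the cup still mouth up on the pan (all of step 1 and x of bolt in the frame of cup between -0.026 and 0.026 m and y of bolt in the frame of cup between -0.026 and 0.026 m and z of bolt in the frame of cup between 0.055 and 0.074 m and angle between bolt's own z axis and vertical below 0.6 rad), for 0.2 s.
At the end, for the whole second after the job is handed in: The cup stands mouth up (within 8 degrees) on the pan, its middle within 45 mm of the pan's centre along each side; the bolt stands or leans in it, head at the bottom; both couplings stand on end (within 7 degrees, either end up) on the floor of the blue bin; all are released and at rest (all of step 2 and x of coupling1 in the frame of bin_floor between -0.075 and 0.075 m and y of coupling1 in the frame of bin_floor between -0.055 and 0.055 m and ((angle between coupling1's own z axis and vertical below 0.12 rad and z of coupling1 in the frame of bin_floor between -0.006 and 0.01 m) or (angle between coupling1's own z axis and vertical above 3.02 rad and z of coupling1 in the frame of bin_floor between 0.07 and 0.09 m)) and x of coupling2 in the frame of bin_floor between -0.075 and 0.075 m and y of coupling2 in the frame of bin_floor between -0.055 and 0.055 m and ((angle between coupling2's own z axis and vertical below 0.12 rad and z of coupling2 in the frame of bin_floor between -0.006 and 0.01 m) or (angle between coupling2's own z axis and vertical above 3.02 rad and z of coupling2 in the frame of bin_floor between 0.07 and 0.09 m)) and linear speed of each of cup, bolt, coupling1, coupling2 below 0.03 m/s); the robot touches nothing.
It fails at once if the carton is moved more than 25 mm (distance of carton from where it was at the start of the episode above 0.025 m).
It fails at once if the tape is moved more than 25 mm (distance of tape from where it was at the start of the episode above 0.025 m).
It fails at once if the jar is moved more than 25 mm (distance of jar from where it was at the start of the episode above 0.025 m).
It fails at once if the cup presses or strikes the scale with more than 150 N (a drop, not a set-down) (contact force between cup and scale above 150 N).
It fails at once if the bolt strikes the cup with more than 150 N (a drop, not a set-down) (contact force between bolt and cup above 150 N).
It also fails if it takes over 72 s, if anything falls off the work surface, if the arm or the gripper's body presses on something with over 40 N, if the wrist force passes 120 N, or if a joint passes its speed limit or range.

## Working session

There is one attempt and no reset: what is moved stays moved. The work goes in short steps, Python scripts to look and compute and a tool call to move; the robot and the scene stay as the last step left them, time stands still between calls to the robot, and variables do not carry over. Pictures are saved under pics/ and viewed, about 8 in all and at most 12, crops included, and the job is handed in when it is done.

Besides the shell and the picture viewer there is one more tool, called after "Call:" as name(argument=value, ...) on one line, values as JSON. servo_tool: Moves the arm, as the interface text tells. Its arguments: {"type":"object","properties":{"commands":{"type":"array"},"grip":{"type":"number"}},"required":["commands"]}

```bash
mkdir -p pics
cat > h.py <<'E'
import numpy as np, cv2
from plant import manip, optics
from scipy.spatial.transform import Rotation as Ro
def snap(n,f=None):
    d=optics.grab_frame(n)
    if f: cv2.imwrite('pics/'+f,d['color'][:,:,::-1])
    return d
def ray(d,p):
    u=np.array([(p[0]-d['cx'])/d['fx'],(p[1]-d['cy'])/d['fy']]);s=u.copy()
    for _ in range(20): s=u/(1+d['k1']*(s@s))
    R=np.array(d['R']);return -R.T@d['t'],R.T@np.r_[s,1]
def atz(d,p,z):
    o,v=ray(d,p);return o+v*(z-o[2])/v[2]
def proj(d,X):
    c=np.array(d['R'])@X+d['t'];s=c[:2]/c[2];s=s*(1+d['k1']*(s@s));return np.r_[s[0]*d['fx']+d['cx'],s[1]*d['fy']+d['cy']]
def tri(L):
    A=np.zeros((3,3));b=np.zeros(3)
    for d,p in L:
        o,v=ray(d,p);v=v/np.linalg.norm(v);P=np.eye(3)-np.outer(v,v);A+=P;b+=P@o
    return np.linalg.solve(A,b)
E
python3 - <<'E'
from h import *
np.set_printoptions(precision=3,suppress=True)
D={}
for c in ('scene','top'):
    D[c]=snap(c,c+'0.png')
    R=np.array(D[c]['R']);print(c,-R.T@D[c]['t'],R[2])
Z=dict(cup=0,pan=.05,bolt=0,coupling1=0,bin_floor=.004,carton=0,tape=0,jar=0)
for n,z in Z.items():
  for c in D:
    for r in optics.landmark_of(c,n)[:5]:
        print(n,c,round(r['conf'],2),np.round(r['point']),atz(D[c],r['point'],z)[:2])
s=manip.observe();print(manip.tip_extent,s['tool_pos'],s['orientation'],s['gripper_width'],s['time'])
E
```

```text
scene [1.306 0.404 0.785] [-0.668 -0.4   -0.627]
top [ 0.417 -0.06   1.193] [ 0.12  -0.01  -0.993]
cup scene 0.82 [444. 278.] [0.586 0.355]
cup scene 0.61 [386. 263.] [0.61 0.21]
cup scene 0.61 [448. 206.] [0.304 0.288]
cup top 0.81 [178. 303.] [0.297 0.282]
cup top 0.7 [212. 179.] [0.61  0.201]
cup top 0.58 [150. 190.] [0.584 0.359]
cup top 0.57 [188. 229.] [0.482 0.261]
pan scene 0.64 [320. 222.] [0.603 0.01 ]
pan top 0.58 [280. 171.] [0.617 0.02 ]
bolt scene 0.51 [300. 190.] [ 0.453 -0.147]
bolt top 0.51 [344. 239.] [ 0.447 -0.139]
coupling1 scene 0.72 [280. 180.] [ 0.437 -0.237]
coupling1 scene 0.65 [259. 170.] [ 0.425 -0.33 ]
coupling1 top 0.52 [385. 241.] [ 0.44  -0.243]
coupling1 top 0.5 [418. 245.] [ 0.428 -0.325]
bin_floor scene 0.66 [225. 206.] [ 0.634 -0.305]
bin_floor top 0.66 [406. 162.] [ 0.643 -0.305]
carton scene 0.95 [418. 320.] [0.735 0.337]
carton top 0.85 [157. 135.] [0.729 0.342]
tape scene 0.67 [232. 259.] [ 0.794 -0.151]
tape top 0.63 [344. 108.] [ 0.792 -0.146]
tape top 0.2 [189. 229.] [0.48  0.256]
jar scene 0.73 [300. 189.] [ 0.445 -0.15 ]
jar scene 0.65 [198. 180.] [ 0.571 -0.478]
jar scene 0.24 [419. 324.] [0.741 0.342]
jar top 0.85 [475. 191.] [ 0.563 -0.481]
0.022 [ 0.202 -0.591  0.213] [0.987 0.164 0.    0.   ] 0.08773164988148954 0.9
```

View pics/scene0.png

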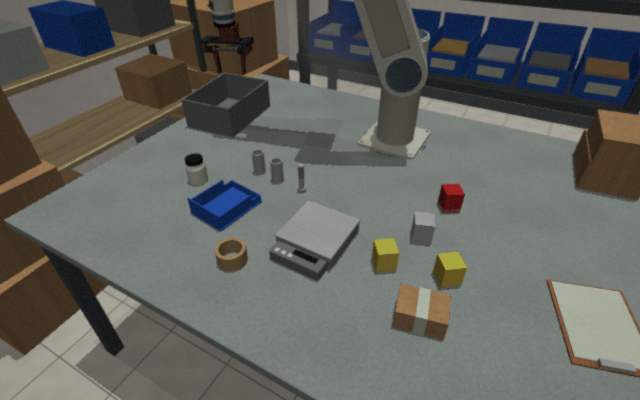

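View pics/top0.png

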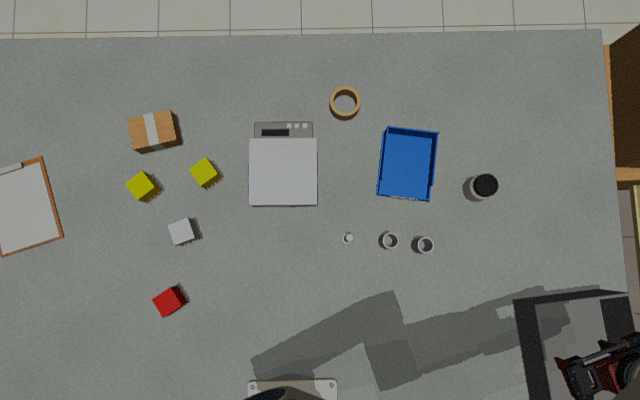

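Scene picture: the grey cup is at (423,228) and the scale at (320,230). The couplings are at (259,162) and (277,170), the bolt at (301,180), and the bin at (225,205). In the top picture the grey cup is at (181,231), among the yellow and red decoys. Next I'll fit silhouettes to get precise poses.

```bash
cat > fit.py <<'E'
from h import *
from scipy.optimize import minimize
def box(a,b,h,z0=0,ox=0,oy=0): return np.array([[ox+i*a/2,oy+j*b/2,z] for i in(-1,1) for j in(-1,1) for z in(z0,z0+h)])
def cyl(r,h,z0=0): return np.array([[r*np.cos(t),r*np.sin(t),z] for t in np.arange(0,6.28,.26) for z in(z0,z0+h)])
M=dict(cup=[box(.052,.052,.072)],coupling1=[cyl(.02,.08)],bolt=[cyl(.0145,.013),cyl(.009,.1)],
 scale=[box(.17,.17,.05),box(.045,.15,.037,0,.1075)],
 bin=[np.array([[x,y,z] for y in(-.065,.065) for x,z in((-.085,0),(.085,0),(-.085,.028),(-.049,.028),(-.049,.05),(.085,.06))])])
S=4
def render(d,parts,T):
    m=np.zeros((400*S,640*S),np.uint8)
    for P in parts:
        q=np.array([proj(d,p) for p in T(P)]);h=cv2.convexHull(np.float32((q+.5)*S-.5))
        cv2.fillConvexPoly(m,np.int32(np.round(h*16)),1,shift=4)
    return m
def fit(D,masks,name,x0,z=0):
    up={c:cv2.resize(m.astype(np.uint8),None,fx=S,fy=S,interpolation=cv2.INTER_NEAREST) for c,m in masks.items()}
    def cost(v):
        T=lambda P:P@np.array([[np.cos(v[2]),np.sin(v[2]),0],[-np.sin(v[2]),np.cos(v[2]),0],[0,0,1]])+[v[0],v[1],z]
        s=0
        for c,m in up.items():
            r=render(D[c],M[name],T);s+=1-(r&m).sum()/(r|m).sum()
        return s/len(up)
    best=None
    for y in ([x0[2]] if name in('coupling1','bolt') else x0[2]+np.array([-.5,0,.5])):
        r=minimize(cost,[x0[0],x0[1],y],method='Nelder-Mead',options=dict(initial_simplex=np.array([[x0[0],x0[1],y],[x0[0]+.01,x0[1],y],[x0[0],x0[1]+.01,y],[x0[0],x0[1],y+.15]]),maxfev=90))
        if best is None or r.fun<best.fun: best=r
    return best.x,best.fun
E
cat > m1.py <<'E'
from fit import *
np.set_printoptions(precision=4,suppress=True)
D={c:snap(c) for c in('scene','top')}
G=[('cup',(.485,.258,.3)),('coupling1',(.438,-.24,0)),('coupling1',(.427,-.328,0)),('bolt',(.45,-.143,0)),('scale',(.61,.015,0)),('bin',(.638,-.305,-.1))]
C={}
for n,x0 in G:
    ms={}
    for c in D:
        if (c,n) not in C: C[c,n]=optics.cut_out(c,n)
        e=proj(D[c],np.r_[x0[:2],.03]);L=C[c,n]
        L=[r for r in L if np.hypot(*(np.array(r['point'])-e))<18]
        if L: ms[c]=L[0]['mask']
    if not ms: print(n,x0,'none');continue
    print(n,[ (c,int(m.sum())) for c,m in ms.items()],*fit(D,ms,n,x0))
    for c in ms: print('   ',c,*fit(D,{c:ms[c]},n,x0))
E
python3 m1.py
```

```text
cup [('scene', 734), ('top', 647)] [0.4743 0.2593 0.3636] 0.06144516556342833
    scene [0.4748 0.2598 0.3786] 0.04164237528108605
    top [0.4746 0.2578 0.3344] 0.0690214453054604
coupling1 [('scene', 295), ('top', 164)] [ 0.4424 -0.2431  0.078 ] 0.2728291909557583
    scene [ 0.4429 -0.2431  0.0182] 0.09217931302154081
    top [ 0.4416 -0.2424  0.1706] 0.44781144781144777
coupling1 [('scene', 257)] [ 0.4304 -0.3264  0.0706] 0.15904898544783763
    scene [ 0.4304 -0.3264  0.0706] 0.15904898544783763
bolt [('scene', 209), ('top', 102)] [ 0.45   -0.1447  0.1124] 0.1441551383219294
    scene [ 0.4528 -0.1437  0.0524] 0.13300915331807783
    top [ 0.4495 -0.1442  0.1128] 0.12661637931034486
scale [('scene', 4469), ('top', 5628)] [ 0.6196  0.0136 -0.0169] 0.03583382509157329
    scene [0.6185 0.0115 0.0016] 0.03814820300822752
    top [ 0.6208  0.0142 -0.0242] 0.02729994143039982
bin [('scene', 2262), ('top', 3837)] [ 0.635  -0.2993 -0.1473] 0.04821360307287037
    scene [ 0.6365 -0.3    -0.1393] 0.054544975912812266
    top [ 0.6335 -0.2991 -0.1519] 0.032014136525725934
```

```bash
cat > mv.py <<'E'
from h import *
np.set_printoptions(precision=3,suppress=True)
def pose(g,phi,th,back=0):
    """grasp point g, outward azimuth phi deg, tilt th deg of tool z from down toward phi"""
    f,t=np.radians([phi,th]);u=np.array([np.cos(f),np.sin(f),0]);k=np.array([0,0,1.])
    z=u*np.sin(t)-k*np.cos(t);x=u*np.cos(t)+k*np.sin(t);y=np.cross(z,x)
    return np.array(g)-z*(.003+back),np.c_[x,y,z]
def rows(*targets,s=None):
    s=s or manip.observe();R0=Ro.from_quat(s['orientation']).as_matrix();p0=np.array(s['tool_pos']);pp,Rp=p0,R0
    print('t',round(s['time'],2),'tcp',p0,'q',np.array(s['joints']),'w',round(s['gripper_width'],4),'F',np.array(s['ft_force']))
    for p,R in targets:
        w=Ro.from_matrix(R0.T@R).as_rotvec(degrees=True)/5
        n=max(np.linalg.norm(p-pp)*1000/41.7,np.degrees(Ro.from_matrix(Rp.T@R).magnitude())/7.16)
        print('row',np.round(np.r_[R0.T@(p-p0)/.04,w],2).tolist(),'n>=%.1f'%n);pp,Rp=p,R
E
python3 - <<'E'
from mv import *
c=[.4745,.259,.036]
rows(pose([.48,-.15,.26],10,0),pose(c,20.8,40,.11),pose(c,20.8,40))
E
```

```text
t 1.5 tcp [ 0.202 -0.591  0.213] q [-1.261  0.423  1.63   0.     1.089 -0.019] w 0.0877 F [1.133 0.189 0.862]
row [10.15, -8.2, -1.25, -0.0, -0.0, 1.77] n>=12.6
row [11.5, -17.86, 2.26, 0.14, 8.0, -0.38] n>=9.9
row [13.27, -17.92, 4.37, 0.14, 8.0, -0.38] n>=2.6
```

Call:
servo_tool(commands=[10.15,-8.2,-1.25,0,0,1.8,10.15,-8.2,-1.25,0,0,1.8,10.15,-8.2,-1.25,0,0,1.8,10.15,-8.2,-1.25,0,0,1.8,10.15,-8.2,-1.25,0,0,1.8,10.15,-8.2,-1.25,0,0,1.8,10.15,-8.2,-1.25,0,0,1.8,10.15,-8.2,-1.25,0,0,1.8,10.15,-8.2,-1.25,0,0,1.8,10.15,-8.2,-1.25,0,0,1.8,10.15,-8.2,-1.25,0,0,1.8,11.5,-17.86,2.26,0.14,8,-0.38,11.5,-17.86,2.26,0.14,8,-0.38,11.5,-17.86,2.26,0.14,8,-0.38,11.5,-17.86,2.26,0.14,8,-0.38,11.5,-17.86,2.26,0.14,8,-0.38,11.5,-17.86,2.26,0.14,8,-0.38,11.5,-17.86,2.26,0.14,8,-0.38,11.5,-17.86,2.26,0.14,8,-0.38,11.5,-17.86,2.26,0.14,8,-0.38], grip=-1)

```text
time: 3.17
tool_pos: [0.4386, 0.0415, 0.1935]
orientation: [0.925, 0.17, 0.332, -0.069]
ft_force: [1.7, -1.2, 0.3]
gripper_width: 0.0877
```

Run:
```python
from mv import *
c=[.4745,.259,.036]
rows(pose(c,20.8,40,.11),pose(c,20.8,40))
d=snap('wrist','w1.png');print(proj(d,np.array(c)))
```

```text
t 3.17 tcp [0.439 0.042 0.193] q [-0.188  0.045  2.458  1.488  0.356 -0.351] w 0.0877 F [ 1.745 -1.222  0.277]
row [-0.42, -4.73, 2.05, -0.18, 0.07, -0.06] n>=5.0
row [-0.4, -4.69, 4.8, -0.18, 0.07, -0.06] n>=2.6
[174.207 184.705]
```

```bash
cat > kin.py <<'E'
import numpy as np
from scipy.spatial.transform import Rotation as Ro
from scipy.optimize import least_squares
lo=np.array([-3,-.9,.09,-1.31,.11,-2.54]);hi=np.array([3,2.11,2.58,4.45,2.69,2.54])
def fk(q,P,s4=1,s6=1,f=0):
    h,a,L1,L2,L3=P
    y=lambda t:Ro.from_rotvec([0,t,0]);z=lambda t:Ro.from_rotvec([0,0,t])
    R=z(q[0]);p=np.array([0,0,h])+R.apply([a,0,0]);R=R*y(q[1]);p=p+R.apply([0,0,L1]);R=R*y(q[2]);p=p+R.apply([0,0,L2])
    R=R*z(s4*q[3])*y(q[4]);p=p+R.apply([0,0,L3]);return p,R*z(s6*q[5]+f)
E
python3 - <<'E'
from mv import *
from kin import *
s=manip.observe()
Q=[[-1.261,.423,1.63,0,1.089,-.019],s['joints']];T=[[.202,-.591,.213],s['tool_pos']];O=[[.987,.164,0,0],s['orientation']]
for s4 in(1,-1):
  for s6 in(1,-1):
    for f in(0,np.pi/2,np.pi,-np.pi/2):
      F=lambda P:np.concatenate([fk(q,P,s4,s6,f)[0]-t for q,t in zip(Q,T)])
      r=least_squares(F,[.3,0,.48,.48,.25])
      e=[np.degrees((fk(q,r.x,s4,s6,f)[1].inv()*Ro.from_quat(o)).magnitude()) for q,o in zip(Q,O)]
      if max(e)<20: print(s4,s6,f,r.x,r.cost,e)
E
```

```text
1 1 1.5707963267948966 [ 0.154 -0.081  0.694  0.475  0.354] 7.452874976149527e-05 [np.float64(0.0376289696231584), np.float64(2.426476100510413e-14)]
```

View pics/w1.png

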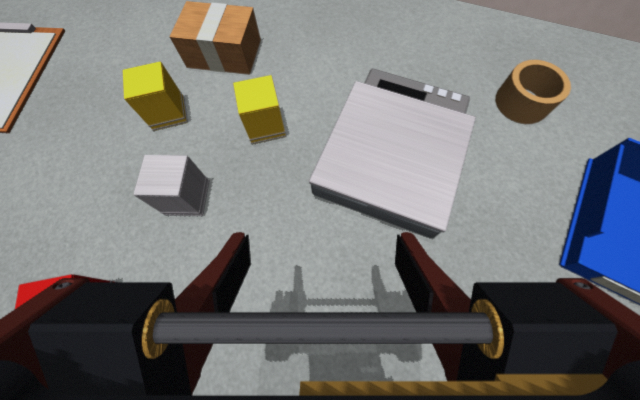

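```bash
cat > ik.py <<'E'
from mv import *
from kin import *
import json,sys
Q=[[-1.261,.423,1.63,0,1.089,-.019],[-0.188,0.045,2.458,1.488,0.356,-0.351]];T=[[.202,-.591,.213],[.4386,.0415,.1935]]
def fk2(q,P):
    h,a,L1,L2,L3,b=P
    y=lambda t:Ro.from_rotvec([0,t,0]);z=lambda t:Ro.from_rotvec([0,0,t])
    R=z(q[0]);p=np.array([0,0,h])+R.apply([a,0,0]);R=R*y(q[1]);p=p+R.apply([0,0,L1]);R=R*y(q[2]);p=p+R.apply([b,0,L2])
    R=R*z(q[3])*y(q[4]);p=p+R.apply([0,0,L3]);return p,R*z(q[5]+np.pi/2)
pr=np.array([.35,0,.48,.45,.33,0]);w=np.array([.1,.1,.1,.1,.1,.1])
def fitP(Q=Q,T=T):
    F=lambda P:np.r_[np.concatenate([fk2(q,P)[0]-t for q,t in zip(Q,T)])/.001,(P-pr)/w]
    r=least_squares(F,pr);return r.x,r.fun[:-6]
def ik(p,R,P,q0):
    def F(q):
        pp,RR=fk2(q,P);return np.r_[(pp-p)*10,(RR.inv()*Ro.from_matrix(R)).as_rotvec()]
    r=least_squares(F,np.clip(q0,lo+.01,hi-.01),bounds=(lo,hi));return r.x,np.abs(r.fun).max()
E
python3 - <<'E'
from ik import *
P,res=fitP();print(P,res)
q0=Q[0]
def scan(name,g,phis,ths):
    for ph in phis:
        out=[]
        qs=np.array([np.arctan2(g[1],g[0]),.4,1.6,0,1.1,0])
        L=sorted(ths,key=abs);sol={}
        for half in (0,180):
          for sgn in (1,-1):
            q=qs.copy();q[5]=((q[0]-np.radians(ph)+np.pi+np.radians(half)+np.pi/2)%(2*np.pi))-np.pi
            best=[]
            for th in range(0,66,5):
                p,R=pose(g,ph,sgn*th)
                if half: R=R@np.diag([-1,-1,1])
                q,e=ik(p,R,P,q)
                if th in(0,30,45,60): best.append((sgn*th,round(e,3),np.round(q,2).tolist()))
            print(name,ph,half,*[b for b in best if b[1]<.01],sep='\n    ')
scan('pick',[.4745,.259,.04],[20.8,110.8],[0])
E
```

```text
[ 0.36  -0.032  0.576  0.52   0.353  0.087] [-11.635  -3.698  -0.007   0.017  -0.062   0.006]
pick
    20.8
    0
    (0, np.float64(0.0), [0.5, 0.55, 1.88, 0.0, 0.7, 1.71])
pick
    20.8
    0
    (0, np.float64(0.0), [0.5, 0.55, 1.88, 0.0, 0.7, 1.71])
    (-30, np.float64(0.0), [0.47, 0.81, 1.48, 0.05, 1.37, 1.65])
    (-45, np.float64(0.0), [0.46, 0.97, 1.29, 0.07, 1.67, 1.64])
    (-60, np.float64(0.0), [0.45, 1.13, 1.1, 0.08, 1.96, 1.65])
pick
    20.8
    180
    (0, np.float64(0.0), [0.5, 0.55, 1.88, 0.0, 0.7, -1.43])
pick
    20.8
    180
    (0, np.float64(0.0), [0.5, 0.55, 1.88, 0.0, 0.7, -1.43])
    (-30, np.float64(0.0), [0.47, 0.81, 1.48, 0.05, 1.37, -1.49])
    (-45, np.float64(0.0), [0.46, 0.97, 1.29, 0.07, 1.67, -1.5])
    (-60, np.float64(0.0), [0.45, 1.13, 1.1, 0.08, 1.96, -1.5])
pick
    110.8
    0
    (0, np.float64(0.0), [0.5, 0.55, 1.88, -0.0, 0.7, 0.14])
    (30, np.float64(0.0), [0.17, 0.64, 1.88, 0.7, 0.87, -0.72])
    (45, np.float64(0.0), [0.04, 0.76, 1.83, 0.87, 1.07, -0.96])
    (60, np.float64(0.0), [-0.05, 0.9, 1.76, 0.97, 1.29, -1.11])
pick
    110.8
    0
    (0, np.float64(0.0), [0.5, 0.55, 1.88, -0.0, 0.7, 0.14])
    (-30, np.float64(0.0), [0.8, 0.68, 1.78, -0.57, 1.0, 0.83])
    (-45, np.float64(0.0), [0.91, 0.8, 1.69, -0.7, 1.22, 0.99])
    (-60, np.float64(0.0), [0.98, 0.95, 1.59, -0.79, 1.44, 1.09])
pick
    110.8
    180
pick
    110.8
    180
    (-30, np.float64(0.0), [0.8, 0.68, 1.78, -0.57, 1.0, -2.32])
    (-45, np.float64(0.0), [0.91, 0.8, 1.69, -0.7, 1.22, -2.15])
    (-60, np.float64(0.0), [0.98, 0.95, 1.59, -0.79, 1.44, -2.05])
```

The wrist picture shows the cup at (172,185) with the yellow and red decoys around it. A radial tilt there runs close to the wrist singularity, so I'll swing tangentially instead.

Run:
```python
from mv import *
c=[.4745,.259,.040]
rows(pose([.46,.2,.24],100,0),pose(c,110.8,-35,.12),pose(c,110.8,-35))
```

```text
t 3.22 tcp [0.438 0.044 0.193] q [-0.183  0.047  2.461  1.503  0.355 -0.36 ] w 0.0875 F [-1.782  0.139 -0.168]
row [2.25, -3.47, 0.31, 5.28, -6.77, -15.18] n>=12.2
row [1.25, -6.43, 2.88, 0.6, -11.76, -19.05] n>=5.1
row [-0.3, -4.66, 4.74, 0.6, -11.76, -19.05] n>=2.9
```

Call:
servo_tool(commands=[2.25,-3.47,0.3,5.28,-6.77,-15.18,2.25,-3.47,0.3,5.28,-6.77,-15.18,2.25,-3.47,0.3,5.28,-6.77,-15.18,2.25,-3.47,0.3,5.28,-6.77,-15.18,2.25,-3.47,0.3,5.28,-6.77,-15.18,2.25,-3.47,0.3,5.28,-6.77,-15.18,2.25,-3.47,0.3,5.28,-6.77,-15.18,2.25,-3.47,0.3,5.28,-6.77,-15.18,2.25,-3.47,0.3,5.28,-6.77,-15.18,2.25,-3.47,0.3,5.28,-6.77,-15.18,2.25,-3.47,0.3,5.28,-6.77,-15.18,2.25,-3.47,0.3,5.28,-6.77,-15.18,2.25,-3.47,0.3,5.28,-6.77,-15.18,1.25,-6.43,2.88,0.6,-11.76,-19.05,1.25,-6.43,2.88,0.6,-11.76,-19.05,1.25,-6.43,2.88,0.6,-11.76,-19.05,1.25,-6.43,2.88,0.6,-11.76,-19.05,1.25,-6.43,2.88,0.6,-11.76,-19.05,1.25,-6.43,2.88,0.6,-11.76,-19.05,1.25,-6.43,2.88,0.6,-11.76,-19.05])

```text
time: 4.88
tool_pos: [0.4488, 0.3266, 0.1387]
orientation: [0.538, 0.786, -0.173, 0.251]
ft_force: [0.1, -0.4, -0.2]
gripper_width: 0.0873
```

Run:
```python
from mv import *
c=[.4745,.259,.040]
rows(pose(c,110.8,-35,.12),pose(c,110.8,-35))
d=snap('wrist')
for x in ([0,0,.072],[.026,.026,.072],[.026,-.026,.072],[-.026,-.026,.072],[-.026,.026,.072]):
    a=np.radians(20.8);X=np.array([.4745+x[0]*np.cos(a)-x[1]*np.sin(a),.259+x[0]*np.sin(a)+x[1]*np.cos(a),x[2]])
    q=proj(d,X);cv2.circle(d['color'],tuple(int(v) for v in q),2,(255,0,0),-1)
cv2.imwrite('pics/w2.png',d['color'][:,:,::-1])
```

```text
t 4.88 tcp [0.449 0.327 0.139] q [ 0.898  0.597  1.697 -0.556  1.246  0.818] w 0.0873 F [ 0.094 -0.386 -0.188]
row [-0.07, -0.0, -0.02, 0.03, 0.09, 0.06] n>=0.1
row [-0.04, -0.01, 2.98, 0.03, 0.09, 0.06] n>=2.9
```

View pics/w2.png

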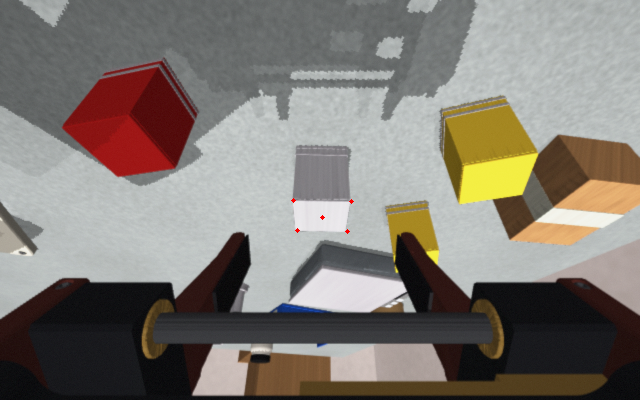

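The predicted top-face corners at (294–350, 200–231) match the grey cup exactly, and it sits midway between the fingers. I'll advance and grip.

Call:
servo_tool(commands=[-0.05,0,1,0,0.09,0.06,-0.05,0,2,0,0.09,0.06,-0.05,0,2.98,0,0.09,0.06,-0.05,0,2.98,0,0.09,0.06,-0.05,0,2.98,0,0.09,0.06])

```text
time: 5.35
tool_pos: [0.4747, 0.2578, 0.0433]
orientation: [0.545, 0.784, -0.169, 0.245]
ft_force: [0.3, 1.1, 0.9]
gripper_width: 0.088
```

Call:
servo_tool(commands=[0,0,0,0,0,0,0,0,0,0,0,0,0,0,0,0,0,0,0,0,0,0,0,0,0,0,0,0,0,0,0,0,0,0,0,0,0,0,0,0,0,0], grip=1)

```text
time: 5.93
tool_pos: [0.4747, 0.2583, 0.0438]
orientation: [0.545, 0.784, -0.169, 0.246]
ft_force: [-2.9, 1.8, 5.5]
gripper_width: 0.0516
```

Run:
```python
from mv import *
# lift; travel to lay spot raised with theta mid; swing; lower
rows(pose([.4745,.259,.17],110.8,-35),pose([.38,.44,.15],140,10),pose([.38,.44,.12],140,55),pose([.38,.44,.035],140,55),pose([.38,.44,.030],140,55))
```

```text
t 5.93 tcp [0.475 0.258 0.044] q [ 0.787  0.705  1.795 -0.651  1.026  0.885] w 0.0516 F [-2.92   1.763  5.481]
row [-1.78, 0.01, -2.68, -0.01, -0.07, -0.08] n>=3.1
row [2.62, -0.62, -5.13, -1.26, 8.74, -5.93] n>=7.4
row [3.03, -0.6, -4.46, 1.19, 17.51, -6.44] n>=6.3
row [4.24, -0.6, -2.72, 1.19, 17.51, -6.44] n>=2.0
row [4.31, -0.6, -2.61, 1.19, 17.51, -6.44] n>=0.1
```

Call:
servo_tool(commands=[-1.78,0,-2.68,0,0,0,-1.78,0,-2.68,0,0,0,-1.78,0,-2.68,0,0,0,2.62,-0.62,-5.13,-1.26,8.74,-5.93,2.62,-0.62,-5.13,-1.26,8.74,-5.93,2.62,-0.62,-5.13,-1.26,8.74,-5.93,2.62,-0.62,-5.13,-1.26,8.74,-5.93,2.62,-0.62,-5.13,-1.26,8.74,-5.93,2.62,-0.62,-5.13,-1.26,8.74,-5.93,2.62,-0.62,-5.13,-1.26,8.74,-5.93,2.62,-0.62,-5.13,-1.26,8.74,-5.93,3.03,-0.6,-4.46,1.19,17.51,-6.44,3.03,-0.6,-4.46,1.19,17.51,-6.44,3.03,-0.6,-4.46,1.19,17.51,-6.44,3.03,-0.6,-4.46,1.19,17.51,-6.44,3.03,-0.6,-4.46,1.19,17.51,-6.44,3.03,-0.6,-4.46,1.19,17.51,-6.44,3.03,-0.6,-4.46,1.19,17.51,-6.44,3.03,-0.6,-4.46,1.19,17.51,-6.44,3.03,-0.6,-4.46,1.19,17.51,-6.44])

```text
time: 7.6
tool_pos: [0.3818, 0.4378, 0.1202]
orientation: [0.304, 0.834, 0.157, -0.434]
ft_force: [0.4, 0.3, -3.2]
gripper_width: 0.0517
```

Run:
```python
from mv import *
rows(pose([.38,.44,.033],140,55),pose([.38,.44,.0265],140,55))
snap('scene','s2.png')
```

```text
t 7.6 tcp [0.382 0.438 0.12 ] q [ 0.416  0.754  1.681  0.848  1.367 -0.932] w 0.0517 F [ 0.352  0.257 -3.201]
row [-1.75, 0.02, 1.23, -0.0, 0.01, -0.02] n>=2.1
row [-1.88, 0.02, 1.33, -0.0, 0.01, -0.02] n>=0.2
```

Call:
servo_tool(commands=[-0.87,0.01,0.61,0,0,0,-1.5,0.02,1.05,0,0,0,-1.75,0.02,1.23,0,0,0,-1.82,0.02,1.28,0,0,0,-1.88,0.02,1.33,0,0,0,-1.88,0.02,1.33,0,0,0,-1.88,0.02,1.33,0,0,0])

```text
time: 8.23
tool_pos: [0.3826, 0.4397, 0.0305]
orientation: [0.303, 0.834, 0.158, -0.433]
ft_force: [-1.5, 0.7, -3.3]
gripper_width: 0.0518
```

Run:
```python
from mv import *
rows(pose([.38,.44,.026],140,55),pose([.38,.44,.026],140,55,.11))
d=snap('scene');q=proj(d,np.array([.38,.44,.03]));x,y=int(q[0]),int(q[1]);print(x,y)
cv2.imwrite('pics/s3.png',cv2.resize(d['color'][max(0,y-90):y+90,x-120:x+120,::-1],None,fx=3,fy=3))
```

```text
t 8.23 tcp [0.383 0.44  0.031] q [ 0.418  0.9    1.66   0.874  1.282 -1.033] w 0.0518 F [-1.514  0.722 -3.278]
row [-0.06, -0.04, 0.03, 0.01, 0.03, 0.02] n>=0.1
row [-0.07, -0.03, -2.72, 0.01, 0.03, 0.02] n>=2.6
499 231
```

View pics/s3.png

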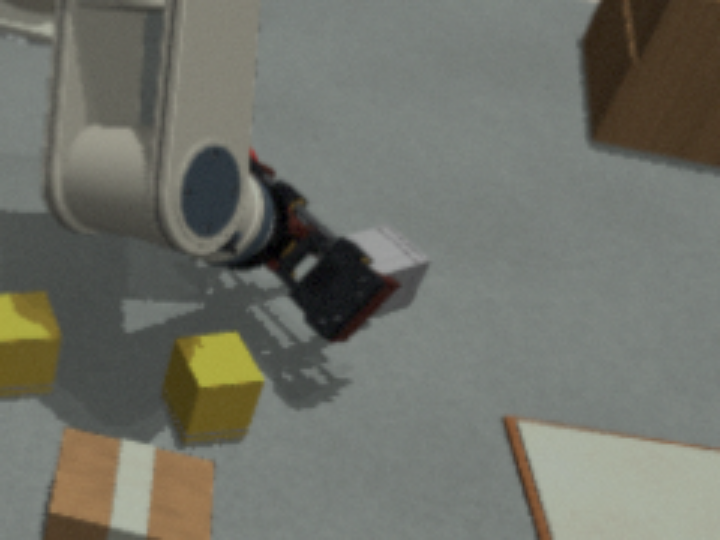

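Call:
servo_tool(commands=[-0.04,0,0.03,0,0.03,0,-0.07,0,0.05,0,0.03,0,-0.1,0,0.07,0,0.03,0,-0.1,0,0.07,0,0.03,0])

```text
time: 8.62
tool_pos: [0.3831, 0.4399, 0.0265]
orientation: [0.303, 0.834, 0.159, -0.434]
ft_force: [0.9, -2.2, 3.2]
gripper_width: 0.0522
```

Call:
servo_tool(commands=[0,0,0,0,0,0,0,0,0,0,0,0,0,0,0,0,0,0,0,0,0,0,0,0,0,0,0,0,0,0,0,0,-1,0,0,0,0,0,-2,0,0,0,0,0,-3,0,0,0,0,0,-3,0,0,0], grip=-1)

```text
time: 9.37
tool_pos: [0.465, 0.3747, 0.099]
orientation: [0.303, 0.835, 0.163, -0.43]
ft_force: [1.0, 0.8, 0.5]
gripper_width: 0.0878
```

Run:
```python
from mv import *
g=[.381,.441,.027]
rows(pose([.381,.441,.20],140,10),pose(g,140,-45,.11),pose(g,140,-45))
```

```text
t 9.37 tcp [0.465 0.375 0.099] q [ 0.282  0.837  1.551  0.759  1.456 -0.969] w 0.0878 F [0.958 0.798 0.483]
row [3.66, -0.06, 0.67, 0.13, -8.95, 0.02] n>=6.3
row [2.86, -0.1, 3.7, 0.14, -19.95, -0.04] n>=7.7
row [0.15, -0.11, 3.23, 0.14, -19.95, -0.04] n>=2.6
```

Call:
servo_tool(commands=[3.66,0,0.67,0.13,-8.95,0,3.66,0,0.67,0.13,-8.95,0,3.66,0,0.67,0.13,-8.95,0,3.66,0,0.67,0.13,-8.95,0,3.66,0,0.67,0.13,-8.95,0,3.66,0,0.67,0.13,-8.95,0,3.66,0,0.67,0.13,-8.95,0,2.86,-0.1,3.7,0.14,-19.95,0,2.86,-0.1,3.7,0.14,-19.95,0,2.86,-0.1,3.7,0.14,-19.95,0,2.86,-0.1,3.7,0.14,-19.95,0,2.86,-0.1,3.7,0.14,-19.95,0,2.86,-0.1,3.7,0.14,-19.95,0,2.86,-0.1,3.7,0.14,-19.95,0,2.86,-0.1,3.7,0.14,-19.95,0,2.86,-0.1,3.7,0.14,-19.95,0,2.86,-0.1,3.7,0.14,-19.95,0])

```text
time: 10.78
tool_pos: [0.3181, 0.4923, 0.1051]
orientation: [0.316, 0.869, -0.132, 0.358]
ft_force: [-0.3, 0.1, 0.4]
gripper_width: 0.0879
```

Run:
```python
from mv import *
g=[.381,.441,.027]
rows(pose(g,140,-45),pose(g,140,-45,.11))
d=snap('wrist');u=np.array([np.cos(np.radians(140)),np.sin(np.radians(140)),0]);l=np.array([u[1],-u[0],0])
for a in(-.031,.041):
  for b in(-.026,.026):
    q=proj(d,np.array([.381,.441,.052])+a*u+b*l);cv2.circle(d['color'],tuple(int(v) for v in q),2,(255,0,0),-1)
cv2.imwrite('pics/w3.png',d['color'][:,:,::-1])
```

```text
t 10.78 tcp [0.318 0.492 0.105] q [ 1.328  0.725  1.649 -0.723  1.274  0.857] w 0.0879 F [-0.304  0.055  0.399]
row [-0.06, 0.04, 2.74, -0.04, -0.02, 0.02] n>=2.6
row [-0.05, 0.03, -0.01, -0.04, -0.02, 0.02] n>=2.6
```

View pics/w3.png

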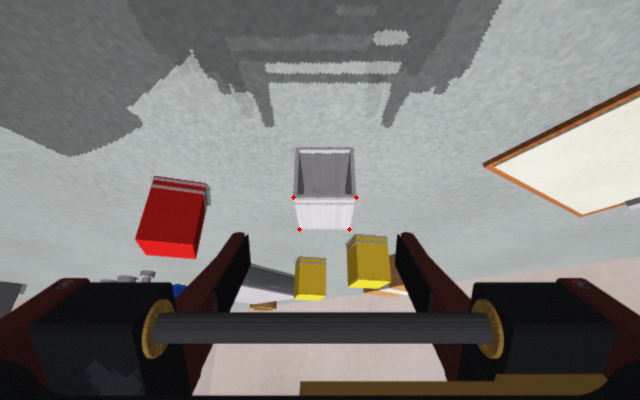

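The cup lies on its side at (325,190), mouth toward the tool, centred between the fingers, as planned. Now the second grasp.

Call:
servo_tool(commands=[-0.05,0.03,1,0,0,0,-0.05,0.03,2,0,0,0,-0.05,0.03,2.74,0,0,0,-0.05,0.03,2.74,0,0,0,-0.05,0.03,2.74,0,0,0])

```text
time: 11.25
tool_pos: [0.3812, 0.4403, 0.0303]
orientation: [0.319, 0.868, -0.133, 0.357]
ft_force: [0.6, 0.6, -0.2]
gripper_width: 0.0874
```

Call:
servo_tool(commands=[0,0,0,0,0,0,0,0,0,0,0,0,0,0,0,0,0,0,0,0,0,0,0,0,0,0,0,0,0,0,0,0,0,0,0,0,0,0,0,0,0,0], grip=1)

```text
time: 11.83
tool_pos: [0.3809, 0.441, 0.0307]
orientation: [0.318, 0.868, -0.132, 0.357]
ft_force: [-2.4, 0.6, 4.8]
gripper_width: 0.0518
```

Run:
```python
from mv import *
rows(pose([.381,.441,.20],140,-45),pose([.5,.27,.25],120,0),pose([.619,.0135,.21],91,45),pose([.619,.0135,.1],91,45))
```

```text
t 11.83 tcp [0.381 0.441 0.031] q [ 1.208  0.813  1.719 -0.834  1.108  0.921] w 0.0518 F [-2.438  0.632  4.769]
row [-2.98, -0.01, -3.08, -0.06, -0.05, -0.03] n>=4.1
row [-7.49, -1.34, -0.4, 1.51, 8.86, 3.74] n>=6.8
row [-11.35, -4.34, 4.87, -0.05, 16.77, 10.75] n>=7.4
row [-9.41, -4.34, 6.83, -0.05, 16.77, 10.75] n>=2.6
```

Call:
servo_tool(commands=[-2.98,0,-3.08,0,0,0,-2.98,0,-3.08,0,0,0,-2.98,0,-3.08,0,0,0,-2.98,0,-3.08,0,0,0,-7.49,-1.34,-0.4,1.51,8.86,3.74,-7.49,-1.34,-0.4,1.51,8.86,3.74,-7.49,-1.34,-0.4,1.51,8.86,3.74,-7.49,-1.34,-0.4,1.51,8.86,3.74,-7.49,-1.34,-0.4,1.51,8.86,3.74,-7.49,-1.34,-0.4,1.51,8.86,3.74,-7.49,-1.34,-0.4,1.51,8.86,3.74,-11.35,-4.34,4.87,0,16.77,10.75,-11.35,-4.34,4.87,0,16.77,10.75,-11.35,-4.34,4.87,0,16.77,10.75,-11.35,-4.34,4.87,0,16.77,10.75,-11.35,-4.34,4.87,0,16.77,10.75,-11.35,-4.34,4.87,0,16.77,10.75,-11.35,-4.34,4.87,0,16.77,10.75,-11.35,-4.34,4.87,0,16.77,10.75,-11.35,-4.34,4.87,0,16.77,10.75])

```text
time: 13.5
tool_pos: [0.6184, 0.0076, 0.2087]
orientation: [0.651, 0.655, 0.266, -0.275]
ft_force: [-0.4, 0.3, -2.9]
gripper_width: 0.0517
```

Run:
```python
from mv import *
rows(pose([.619,.0135,.21],91,45),pose([.619,.0135,.091],91,45),pose([.619,.0135,.081],91,45))
```

```text
t 13.5 tcp [0.618 0.008 0.209] q [-0.355  0.587  1.609  0.738  1.366 -0.678] w 0.0517 F [-0.386  0.346 -2.853]
row [0.13, 0.02, 0.01, -0.02, -0.01, -0.13] n>=0.1
row [-1.98, 0.04, 2.11, -0.02, -0.01, -0.13] n>=2.9
row [-2.15, 0.05, 2.28, -0.02, -0.01, -0.13] n>=0.2
```

Call:
servo_tool(commands=[-0.9,0.03,1,0,0,-0.13,-1.5,0.03,1.6,0,0,-0.13,-1.85,0.04,1.98,0,0,-0.13,-1.98,0.04,2.11,0,0,-0.13,-1.98,0.04,2.11,0,0,-0.13])

```text
time: 13.92
tool_pos: [0.6172, 0.0134, 0.0915]
orientation: [0.647, 0.659, 0.266, -0.276]
ft_force: [-1.1, 0.0, -2.3]
gripper_width: 0.0518
```

Run:
```python
from mv import *
rows(pose([.619,.0135,.081],91,45))
d=snap('scene');e=snap('top');a=d['color'][150:280,240:400];b=e['color'][110:240,200:360]
cv2.imwrite('pics/s4.png',cv2.resize(np.vstack([a,b])[:,:,::-1],None,fx=2.3,fy=2.3))
```

```text
t 13.92 tcp [0.617 0.013 0.092] q [-0.347  0.75   1.64   0.777  1.224 -0.822] w 0.0518 F [-1.134  0.033 -2.275]
row [-0.18, 0.05, 0.11, -0.07, -0.01, -0.01] n>=0.2
```

View pics/s4.png

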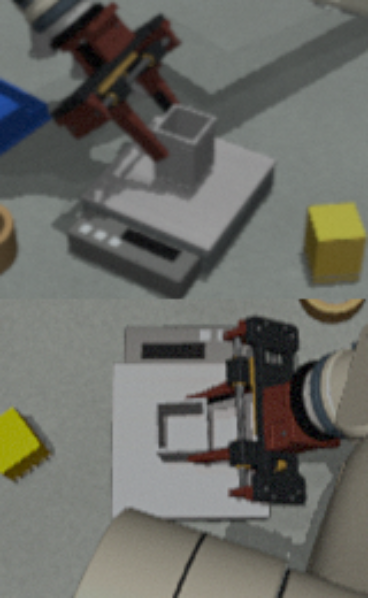

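The cup hangs mouth up, just above the middle of the pan. I'll lower it gently.

Call:
servo_tool(commands=[-0.05,0,0.05,0,0,0,-0.09,0,0.09,0,0,0,-0.12,0,0.12,0,0,0,-0.135,0,0.135,0,0,0,-0.15,0,0.15,0,0,0,-0.15,0,0.15,0,0,0])

```text
time: 14.52
tool_pos: [0.6196, 0.0122, 0.0862]
orientation: [0.647, 0.66, 0.268, -0.273]
ft_force: [0.3, 0.1, -2.4]
gripper_width: 0.0517
```

Call:
servo_tool(commands=[-0.03,0,0.03,0,0,0,-0.05,0,0.05,0,0,0,-0.07,0,0.07,0,0,0,-0.07,0,0.07,0,0,0])

```text
time: 14.85
tool_pos: [0.6194, 0.0122, 0.0819]
orientation: [0.647, 0.66, 0.268, -0.273]
ft_force: [0.3, -1.4, -2.7]
gripper_width: 0.052
```

Call:
servo_tool(commands=[-0.02,0,0.02,0,0,0,-0.04,0,0.04,0,0,0,-0.04,0,0.04,0,0,0])

```text
time: 15.1
tool_pos: [0.6196, 0.0121, 0.0809]
orientation: [0.646, 0.66, 0.269, -0.274]
ft_force: [-2.5, -3.5, 5.0]
gripper_width: 0.0519
```

Contact is made. Release and retreat along the tool axis.

Call:
servo_tool(commands=[0,0,0,0,0,0,0,0,0,0,0,0,0,0,0,0,0,0,0,0,0,0,0,0,0,0,0,0,0,0,0,0,0,0,0,0,0,0,-1,0,0,0,0,0,-2,0,0,0,0,0,-3,0,0,0,0,0,-3,0,0,0], grip=-1)

```text
time: 15.93
tool_pos: [0.6246, -0.0783, 0.1708]
orientation: [0.647, 0.66, 0.271, -0.269]
ft_force: [1.5, 0.5, 0.9]
gripper_width: 0.088
```

Run:
```python
from mv import *
b=[.4505,-.144,.093]
rows(pose([.56,-.1,.26],70,0),pose([.4505,-.144,.2],70,0),pose(b,70,0))
```

```text
t 15.93 tcp [ 0.625 -0.078  0.171] q [-0.468  0.68   1.534  0.689  1.403 -0.778] w 0.088 F [1.509 0.454 0.881]
row [1.27, -1.6, -2.01, -1.54, -8.88, 4.02] n>=6.9
row [-0.52, -4.37, -1.71, -1.54, -8.88, 4.02] n>=3.2
row [-2.4, -4.4, 0.19, -1.54, -8.88, 4.02] n>=2.6
```

Call:
servo_tool(commands=[1.27,-1.6,-2.01,-1.54,-8.88,4.02,1.27,-1.6,-2.01,-1.54,-8.88,4.02,1.27,-1.6,-2.01,-1.54,-8.88,4.02,1.27,-1.6,-2.01,-1.54,-8.88,4.02,1.27,-1.6,-2.01,-1.54,-8.88,4.02,1.27,-1.6,-2.01,-1.54,-8.88,4.02,1.27,-1.6,-2.01,-1.54,-8.88,4.02,-0.52,-4.37,-1.71,-1.54,-8.88,4.02,-0.52,-4.37,-1.71,-1.54,-8.88,4.02,-0.52,-4.37,-1.71,-1.54,-8.88,4.02,-0.52,-4.37,-1.71,-1.54,-8.88,4.02,-0.52,-4.37,-1.71,-1.54,-8.88,4.02,-0.52,-4.37,-1.71,-1.54,-8.88,4.02])

```text
time: 17.02
tool_pos: [0.4513, -0.1442, 0.2033]
orientation: [0.819, 0.573, 0.001, 0.0]
ft_force: [0.9, -0.4, -0.0]
gripper_width: 0.088
```

```bash
cat > m2.py <<'E'
from fit import *
from mv import rows,pose
D={c:snap(c) for c in('scene','top','wrist')}
for n,x0,z in(('cup',(.6196,.0143,0.02),.05),('bolt',(.4505,-.144,0),0)):
    ms={}
    for c in D:
        e=proj(D[c],np.r_[x0[:2],z+.04])
        L=[r for r in optics.cut_out(c,n) if np.hypot(*(np.array(r['point'])-e))<(60 if c=='wrist' else 18)]
        if L: ms[c]=L[0]['mask']
    for c in ms: print(n,c,int(ms[c].sum()),*fit(D,{c:ms[c]},n,x0,z))
    print(n,*fit(D,ms,n,x0,z))
d=D['wrist']
for X in([.4505,-.144,.1],[.6196,.0143,.122],[.4505,-.144,0.0]): cv2.circle(d['color'],tuple(int(v) for v in proj(d,np.array(X))),2,(255,0,0),-1)
cv2.imwrite('pics/w4.png',d['color'][:,:,::-1])
rows(pose([.4505,-.144,.093],70,0))
E
python3 m2.py
```

```text
cup scene 804 [ 0.623  0.016 -0.005] 0.03764581124072108
cup top 662 [ 0.62   0.018 -0.021] 0.04599211563731931
cup [ 0.62   0.018 -0.026] 0.0757306186361017
bolt scene 191 [ 0.451 -0.144  0.077] 0.1531851851851852
bolt wrist 702 [ 0.449 -0.144  0.1  ] 0.11729669631512074
bolt [ 0.448 -0.146  0.072] 0.1415940142378868
t 17.47 tcp [ 0.451 -0.144  0.203] q [-0.335  0.213  1.965  0.001  0.963  0.014] w 0.0879 F [-1.026  0.317  0.005]
row [-0.0, -0.01, 2.68, 0.0, -0.01, 0.0] n>=2.6
```

View pics/w4.png

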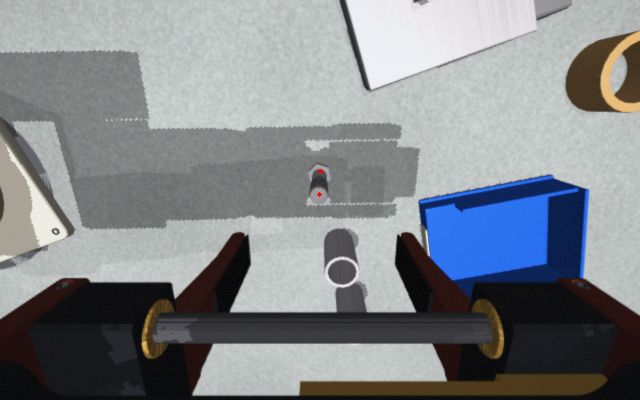

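The tip marker falls on the bolt at (319,194), between the fingers. Descend and grip.

Call:
servo_tool(commands=[0,0,1,0,0,0,0,0,2,0,0,0,0,0,2.68,0,0,0,0,0,2.68,0,0,0,0,0,2.68,0,0,0])

```text
time: 17.88
tool_pos: [0.4503, -0.1437, 0.0952]
orientation: [0.819, 0.574, -0.001, -0.001]
ft_force: [0.9, -1.2, 0.4]
gripper_width: 0.088
```

Call:
servo_tool(commands=[0,0,0,0,0,0,0,0,0,0,0,0,0,0,0,0,0,0,0,0,0,0,0,0,0,0,0,0,0,0,0,0,0,0,0,0,0,0,0,0,0,0,0,0,0,0,0,0,0,0,0,0,0,0,0,0,0,0,0,0], grip=1)

```text
time: 18.72
tool_pos: [0.4503, -0.1437, 0.0951]
orientation: [0.819, 0.574, -0.001, -0.001]
ft_force: [-0.1, 0.1, -0.5]
gripper_width: 0.0244
```

Run:
```python
from mv import *
s=manip.observe();z=s['tool_pos'][2]-.003
rows(pose([.4505,-.144,z+.18],70,0),pose([.62,.0165,z+.18],70,0),pose([.62,.0165,z+.053+.085],70,0),pose([.62,.0165,z+.053+.008],70,0),pose([.62,.0165,z+.053],70,0))
```

```text
t 18.72 tcp [ 0.45  -0.144  0.095] q [-0.334  0.393  2.037  0.001  0.714  0.014] w 0.0244 F [-0.073  0.056 -0.505]
row [-0.0, -0.01, -4.5, -0.04, -0.0, 0.0] n>=4.3
row [5.22, 2.6, -4.51, -0.04, -0.0, 0.0] n>=5.6
row [5.22, 2.61, -3.46, -0.04, -0.0, 0.0] n>=1.0
row [5.22, 2.61, -1.53, -0.04, -0.0, 0.0] n>=1.8
row [5.22, 2.61, -1.33, -0.04, -0.0, 0.0] n>=0.2
```

Opening is 24 mm and may still be closing, so I'll wait a little longer.

Call:
servo_tool(commands=[0,0,0,0,0,0,0,0,0,0,0,0,0,0,0,0,0,0,0,0,0,0,0,0,0,0,0,0,0,0])

```text
time: 19.13
tool_pos: [0.4502, -0.1437, 0.0951]
orientation: [0.819, 0.574, -0.001, -0.001]
ft_force: [0.4, 0.1, 0.1]
gripper_width: 0.0004
```

The grip closed on nothing. Look.

Run:
```python
from mv import *
D={c:snap(c) for c in('wrist','scene','top')}
s=manip.observe();R=Ro.from_quat(s['orientation']).as_matrix();print(s['tool_pos'])
for c in('wrist','scene','top'):
    print(c,'graspproj',proj(D[c],np.array(s['tool_pos'])+R[:,2]*.003),[(round(r['conf'],2),np.round(r['point'])) for r in optics.search_frame(c,'bolt')])
w=D['wrist']['color'][60:360,100:540]; a=D['scene']['color'][110:230,230:390]
t=D['top']['color'][180:300,280:440]
img=np.vstack([cv2.resize(w,(640,436)),np.hstack([cv2.resize(a,(320,240)),cv2.resize(t,(320,240))])])
cv2.imwrite('pics/x.png',img[:600,:,::-1])
```

```text
[ 0.45  -0.144  0.095]
wrist graspproj [322.504 239.086] [(0.87, array([321., 210.]))]
scene graspproj [300.308 166.592] [(0.6, array([299., 182.]))]
top graspproj [349.169 236.563] []
```

View pics/x.png

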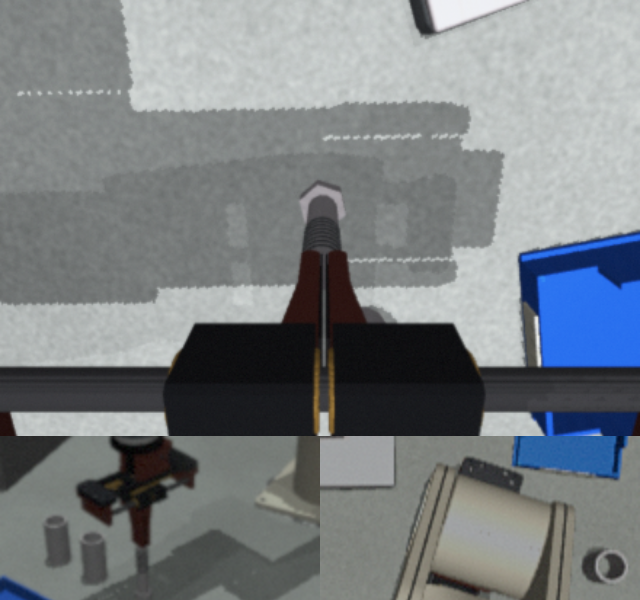

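Run:
```python
from mv import *
d=snap('wrist');e=snap('scene')
for z in(0,.013,.05,.073,.1): print(z,proj(d,np.array([.4505,-.144,z])),proj(e,np.array([.4505,-.144,z])))
s0=cv2.imread('pics/scene0.png')[150:205,280:325]
w4=cv2.imread('pics/w4.png')[145:215,285:350]
for p in((.4505,-.144,0),(.4505,-.144,.1)):
    q=proj(e,np.array(p))-[280,150];cv2.circle(s0,(int(q[0]),int(q[1])),0,(0,0,255),-1)
wn=d['color'][170:260,280:370,::-1]
cv2.imwrite('pics/y.png',np.hstack([cv2.resize(i,(260,400),interpolation=0) for i in(s0,w4,wn)]))
print(optics.cut_out('wrist','bolt')[0]['point'])
```

```text
0 [323.11  196.532] [301.153 190.229]
0.013 [323.101 200.863] [301.021 187.026]
0.05 [323.071 215.728] [300.637 177.682]
0.073 [323.047 227.495] [300.391 171.696]
0.1 [323.011 244.896] [300.095 164.487]
[319.8, 210.0]
```

View pics/y.png

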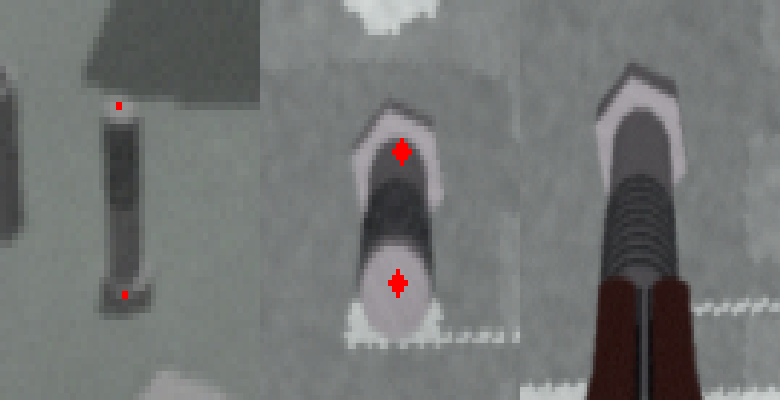

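Run:
```python
from mv import *
d=snap('wrist');e=snap('scene')
s=manip.observe();R=Ro.from_quat(s['orientation']).as_matrix();p=np.array(s['tool_pos']);print(p,s['gripper_width'])
C=-np.array(d['R']).T@d['t'];print('cam in tool',R.T@(C-p), 'axis',R.T@np.array(d['R'])[2])
for v in((.01,0,.022),(0,0,.022),(-.01,0,.022),(0,0,0.003),(0,0,-.02)): print(v,proj(d,p+R@np.array(v)),proj(e,p+R@np.array(v)))
x,y=300,166
cv2.imwrite('pics/z.png',cv2.resize(e['color'][y-36:y+34,x-35:x+35,::-1],(700,600),interpolation=2))
```

```text
[ 0.45  -0.144  0.095] 0.00023129268426079017
cam in tool [ 0.083 -0.    -0.171] axis [-0.303  0.     0.953]
(0.01, 0, 0.022) [322.474 213.881] [302.555 173.035]
(0, 0, 0.022) [322.458 227.277] [300.537 171.641]
(-0.01, 0, 0.022) [322.443 240.291] [298.539 170.26 ]
(0, 0, 0.003) [322.473 239.037] [300.314 166.595]
(0, 0, -0.02) [322.495 256.642] [300.038 160.351]
```

View pics/z.png

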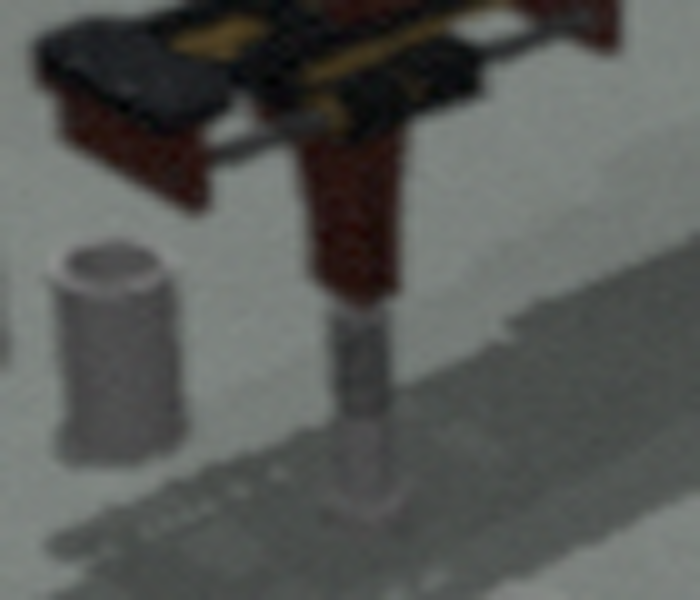

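The scene crop shows the closed fingertips at row ~166, about z≈0.099, level with the top of the bolt. The real fingertips therefore sit close to the TCP, not 22 mm ahead of it, so I'll go 21 mm lower.

Call:
servo_tool(commands=[0,0,-0.2,0,0,0,0,0,-0.2,0,0,0,0,0,-0.2,0,0,0,0,0,-0.2,0,0,0,0,0,-0.2,0,0,0,0,0,-0.2,0,0,0,0,0,-0.2,0,0,0,0,0,-0.2,0,0,0,0,0,-0.2,0,0,0,0,0,-0.2,0,0,0,0,0,0.1,0,0,0,0,0,0.3,0,0,0,0,0,0.53,0,0,0,0,0,0.53,0,0,0,0,0,0.53,0,0,0], grip=-1)

```text
time: 20.93
tool_pos: [0.4496, -0.1435, 0.0733]
orientation: [0.819, 0.574, -0.001, -0.002]
ft_force: [0.5, 0.3, 0.6]
gripper_width: 0.0877
```

Call:
servo_tool(commands=[0,0,0,0,0,0,0,0,0,0,0,0,0,0,0,0,0,0,0,0,0,0,0,0,0,0,0,0,0,0,0,0,0,0,0,0,0,0,0,0,0,0,0,0,0,0,0,0,0,0,0,0,0,0,0,0,0,0,0,0,0,0,0,0,0,0,0,0,0,0,0,0,0,0,0,0,0,0], grip=1)

```text
time: 22.02
tool_pos: [0.4496, -0.1435, 0.0733]
orientation: [0.819, 0.574, -0.001, -0.002]
ft_force: [-0.4, 0.5, 0.9]
gripper_width: 0.0173
```

Run:
```python
from mv import *
s=manip.observe();z=s['tool_pos'][2]-.003
G=[.6205,.0165]
rows(pose([.4505,-.144,z+.17],70,0),pose(G+[z+.17],70,0),pose(G+[z+.135],70,0),pose(G+[z+.063],70,0),pose(G+[z+.053],70,0))
```

```text
t 22.02 tcp [ 0.45  -0.143  0.073] q [-0.334  0.435  2.047  0.001  0.665  0.014] w 0.0173 F [-0.372  0.545  0.911]
row [-0.0, 0.0, -4.25, -0.06, -0.0, 0.0] n>=4.1
row [5.22, 2.63, -4.26, -0.06, -0.0, 0.0] n>=5.6
row [5.22, 2.63, -3.39, -0.06, -0.0, 0.0] n>=0.8
row [5.22, 2.64, -1.59, -0.06, -0.0, 0.0] n>=1.7
row [5.22, 2.64, -1.34, -0.06, -0.0, 0.0] n>=0.2
```

Call:
servo_tool(commands=[0,0,-1,0,0,0,0,0,-2,0,0,0,0,0,-3,0,0,0,0,0,-4.25,0,0,0,0,0,-4.25,0,0,0,1,0.5,-4.25,0,0,0,2,1,-4.25,0,0,0,3,1.5,-4.25,0,0,0,3.9,2,-4.25,0,0,0,4.6,2.4,-4.25,0,0,0,5,2.55,-4.25,0,0,0,5.22,2.63,-4.25,0,0,0,5.22,2.63,-3.6,0,0,0,5.22,2.63,-3.4,0,0,0,5.22,2.63,-3.4,0,0,0,5.22,2.63,-3.4,0,0,0])

```text
time: 23.35
tool_pos: [0.6191, 0.0158, 0.2079]
orientation: [0.819, 0.573, -0.003, -0.003]
ft_force: [0.3, 0.5, -2.9]
gripper_width: 0.0172
```

Run:
```python
from mv import *
G=[.6205,.0165];b=.0733-.003
rows(pose(G+[b+.063],70,0),pose(G+[b+.053],70,0))
d=snap('wrist');e=snap('scene');t=snap('top')
a=np.radians(-1)
for X in [(.62,.017,.122)]+[(.62+i*.026,.017+j*.026,.122) for i in(-1,1) for j in(-1,1)]:
    for f in(d,e,t): q=proj(f,np.array(X));cv2.circle(f['color'],tuple(int(v) for v in q),0,(255,0,0),-1)
A=cv2.resize(d['color'][130:280,220:430],(525,375));B=cv2.resize(e['color'][140:260,260:390],(270,249));
T=cv2.resize(t['color'][120:220,230:340],(270,245))
cv2.imwrite('pics/w5.png',np.hstack([np.vstack([A,np.zeros((119,525,3),np.uint8)]),np.vstack([B,T])])[:,:,::-1])
```

```text
t 23.35 tcp [0.619 0.016 0.208] q [0.005 0.424 1.642 0.002 1.084 0.354] w 0.0172 F [ 0.259  0.483 -2.914]
row [0.03, 0.04, 1.79, -0.09, 0.01, -0.01] n>=1.7
row [0.03, 0.04, 2.04, -0.09, 0.01, -0.01] n>=0.2
```

View pics/w5.png

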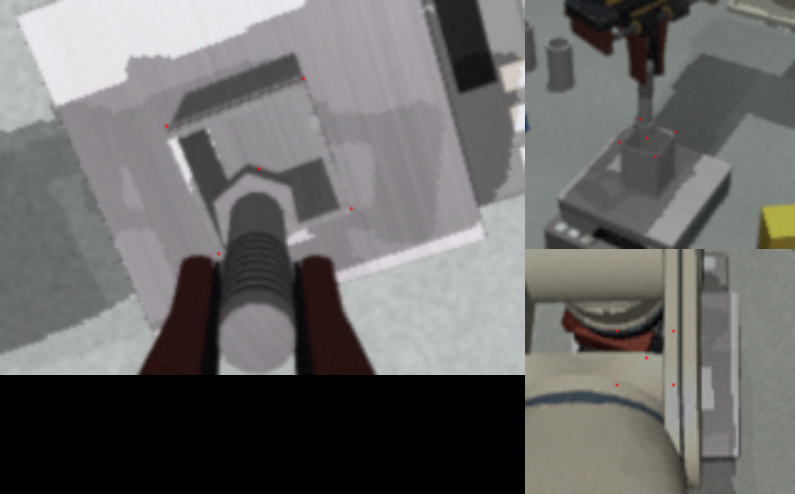

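The rim markers coincide with the cup's corners and the bolt head is laterally centred over the opening. I'll lower the bolt in slowly.

Call:
servo_tool(commands=[0.03,0.04,0.4,0,0,0,0.03,0.04,0.9,0,0,0,0.03,0.04,1.3,0,0,0,0.03,0.04,1.6,0,0,0,0.03,0.04,1.8,0,0,0,0.03,0.04,1.85,0,0,0,0.03,0.04,1.9,0,0,0,0.03,0.04,1.94,0,0,0,0.03,0.04,1.94,0,0,0])

```text
time: 24.25
tool_pos: [0.6229, 0.0166, 0.1328]
orientation: [0.819, 0.573, -0.0, -0.001]
ft_force: [0.3, 0.0, -2.8]
gripper_width: 0.017
```

Call:
servo_tool(commands=[-0.03,-0.03,0.04,0,0,0,-0.03,-0.03,0.07,0,0,0,-0.03,-0.03,0.1,0,0,0,-0.03,-0.03,0.13,0,0,0,-0.03,-0.03,0.13,0,0,0])

```text
time: 24.67
tool_pos: [0.6212, 0.0159, 0.1275]
orientation: [0.819, 0.573, -0.0, -0.002]
ft_force: [-0.7, -0.8, -2.7]
gripper_width: 0.0171
```

Call:
servo_tool(commands=[0,0,0.02,0,0,0,0,0,0.04,0,0,0,0,0,0.05,0,0,0,0,0,0.05,0,0,0])

```text
time: 25.0
tool_pos: [0.6219, 0.0159, 0.1268]
orientation: [0.819, 0.573, 0.0, -0.001]
ft_force: [-0.9, 0.4, 6.0]
gripper_width: 0.0173
```

Call:
servo_tool(commands=[0,0,0,0,0,0,0,0,0,0,0,0,0,0,0,0,0,0,0,0,0,0,0,0,0,0,0,0,0,0,0,0,0,0,0,0,0,0,0,0,0,0,0,0,-0.7,0,0,0,0,0,-1.7,0,0,0,0,0,-2.5,0,0,0,0,0,-2.5,0,0,0], grip=-1)

```text
time: 25.92
tool_pos: [0.6259, 0.0157, 0.2339]
orientation: [0.819, 0.573, 0.005, 0.002]
ft_force: [1.1, 0.3, 0.1]
gripper_width: 0.0857
```

Run:
```python
from mv import *
d=snap('scene')
for n in('cup','bolt'):
    print([(round(r['conf'],2),np.round(r['point'])) for r in optics.landmark_of('scene',n)])
print('exp',proj(d,np.array([.62,.017,.122])),proj(d,np.array([.62,.017,.053])))
cv2.imwrite('pics/s6.png',d['color'][:,:,::-1])
c=[.442,-.243]
rows(pose(c+[.18],82,0),pose(c+[.049],82,0))
```

```text
[(0.73, array([384., 265.])), (0.7, array([447., 207.])), (0.66, array([445., 276.])), (0.62, array([322., 210.]))]
[(0.28, array([259., 170.]))]
exp [318.872 206.405] [318.987 225.965]
t 26.07 tcp [0.622 0.016 0.227] q [0.005 0.404 1.625 0.002 1.113 0.354] w 0.0881 F [-0.212  0.366  0.455]
row [-7.62, -2.0, 1.08, -0.01, -0.02, -2.41] n>=7.6
row [-7.62, -2.0, 4.36, -0.01, -0.02, -2.41] n>=3.1
```

Call:
servo_tool(commands=[-7.62,-2,0,0,0,-2.41,-7.62,-2,0,0,0,-2.41,-7.62,-2,0,0,0,-2.41,-7.62,-2,0,0,0,-2.41,-7.62,-2,0,0,0,-2.41,-7.62,-2,0,0,0,-2.41,-7.62,-2,0,0,0,-2.41,-7.62,-2,1.08,0,0,-2.41,-7.62,-2,1.08,0,0,-2.41,-7.62,-2,1.08,0,0,-2.41])

```text
time: 26.9
tool_pos: [0.4389, -0.2426, 0.1797]
orientation: [0.756, 0.655, -0.001, -0.005]
ft_force: [-0.0, 0.1, -0.0]
gripper_width: 0.0878
```

```bash
cat > ring.py <<'E'
from mv import *
def rings(d,guess,z=.08):
    """refine coupling xy from wrist mask: fit silhouettes of cylinder"""
    from fit import fit
    L=optics.cut_out('wrist','coupling1');out=[]
    for g in guess:
        e=proj(d,np.array(g+[.06]))
        K=[r for r in L if np.hypot(*(np.array(r['point'])-e))<45]
        if K: x,f=fit({'w':d},{'w':K[0]['mask']},'coupling1',(g[0],g[1],0));out.append((g,x[:2],round(f,3),K[0]['mask'].sum()))
        else: out.append((g,None))
    return out
E
python3 - <<'E'
from ring import *
d=snap('wrist','w6.png')
for o in rings(d,[[.442,-.243],[.430,-.3265]]): print(*o)
rows(pose([.442,-.243,.049],82,0))
e=snap('scene');print(proj(e,np.array([.621,.016,.1])))
print([(round(r['conf'],2),np.round(r['point'])) for r in optics.search_frame('scene','bolt')])
E
```

```text
[0.442, -0.243] [ 0.44  -0.244] 0.119 1631
[0.43, -0.3265] [ 0.427 -0.326] 0.04 1985
t 27.0 tcp [ 0.442 -0.242  0.182] q [-0.526  0.29   1.916  0.002  0.939 -0.388] w 0.0877 F [-0.097 -0.478  0.972]
row [-0.02, 0.01, 3.26, -0.03, -0.03, -0.0] n>=3.1
[318.391 212.914]
[(0.47, array([317., 202.]))]
```

Call:
servo_tool(commands=[-0.02,0,1,0,0,0,-0.03,0,2,0,0,0,-0.03,0,2.9,0,0,0,-0.03,0,3.26,0,0,0,-0.03,0,3.26,0,0,0,-0.03,0,3.26,0,0,0])

```text
time: 27.6
tool_pos: [0.4439, -0.2427, 0.0534]
orientation: [0.754, 0.657, 0.001, -0.001]
ft_force: [0.1, -0.6, 0.5]
gripper_width: 0.0878
```

Call:
servo_tool(commands=[0,0,0,0,0,0,0,0,0,0,0,0,0,0,0,0,0,0,0,0,0,0,0,0,0,0,0,0,0,0,0,0,0,0,0,0,0,0,0,0,0,0,0,0,0,0,0,0,0,0,0,0,0,0], grip=1)

```text
time: 28.35
tool_pos: [0.4438, -0.2428, 0.0534]
orientation: [0.754, 0.657, 0.0, -0.001]
ft_force: [-1.3, 0.3, 1.6]
gripper_width: 0.0391
```

Run:
```python
from mv import *
s=manip.observe();z=s['tool_pos'][2]-.003
B=[.6706,-.3047]
rows(pose([.442,-.243,z+.11],82,0),pose(B+[z+.11],-8.4,0),pose(B+[z+.012],-8.4,0),pose(B+[z+.004],-8.4,0))
```

```text
t 28.35 tcp [ 0.444 -0.243  0.053] q [-0.525  0.506  1.982  0.003  0.655 -0.391] w 0.0391 F [-1.322  0.297  1.574]
row [-0.01, -0.05, -2.75, -0.01, -0.02, 0.04] n>=2.6
row [-0.76, 5.83, -2.76, -0.03, -0.01, 18.12] n>=12.6
row [-0.76, 5.83, -0.31, -0.03, -0.01, 18.12] n>=2.4
row [-0.76, 5.83, -0.11, -0.03, -0.01, 18.12] n>=0.2
```

Call:
servo_tool(commands=[0,0,-1,0,0,0,0,0,-2,0,0,0,0,0,-2.75,0,0,0,0,0,-2.75,0,0,0,-0.76,5.83,-2.76,0,0,18.12,-0.76,5.83,-2.76,0,0,18.12,-0.76,5.83,-2.76,0,0,18.12,-0.76,5.83,-2.76,0,0,18.12,-0.76,5.83,-2.76,0,0,18.12,-0.76,5.83,-2.76,0,0,18.12,-0.76,5.83,-2.76,0,0,18.12,-0.76,5.83,-2.76,0,0,18.12,-0.76,5.83,-2.76,0,0,18.12,-0.76,5.83,-2.76,0,0,18.12,-0.76,5.83,-2.76,0,0,18.12,-0.76,5.83,-2.76,0,0,18.12,-0.76,5.83,-2.76,0,0,18.12,-0.76,5.83,-2.76,0,0,18.12,-0.76,5.83,-2.76,0,0,18.12])

```text
time: 29.93
tool_pos: [0.6701, -0.3046, 0.162]
orientation: [0.997, -0.072, -0.001, -0.001]
ft_force: [-0.9, 0.1, -1.6]
gripper_width: 0.039
```

Run:
```python
from mv import *
z=.0504;B=[.6706,-.3047]
rows(pose(B+[z+.11],-8.4,0),pose(B+[z+.012],-8.4,0),pose(B+[z+.005],-8.4,0))
d=snap('wrist')
for i in(-.081,.081):
  for j in(-.061,.061):
    a=-.147;X=np.array([.635+i*np.cos(a)-j*np.sin(a),-.2995+i*np.sin(a)+j*np.cos(a),.004]);cv2.circle(d['color'],tuple(int(v) for v in proj(d,X)),2,(255,0,0),-1)
cv2.imwrite('pics/w7.png',d['color'][:,:,::-1])
```

```text
t 29.93 tcp [ 0.67  -0.305  0.162] q [-0.444  0.639  1.388  0.002  1.118  1.271] w 0.039 F [-0.871  0.135 -1.631]
row [0.01, 0.0, -0.04, -0.03, 0.03, 0.03] n>=0.0
row [0.02, 0.01, 2.41, -0.03, 0.03, 0.03] n>=2.4
row [0.02, 0.01, 2.59, -0.03, 0.03, 0.03] n>=0.2
```

Call:
servo_tool(commands=[0.02,0.01,0.8,0,0,0,0.02,0.01,1.6,0,0,0,0.02,0.01,2.2,0,0,0,0.02,0.01,2.41,0,0,0,0.02,0.01,2.46,0,0,0,0.02,0.01,2.5,0,0,0,0.02,0.01,2.55,0,0,0,0.02,0.01,2.6,0,0,0,0.02,0.01,2.6,0,0,0])

```text
time: 30.73
tool_pos: [0.6715, -0.3052, 0.0595]
orientation: [0.997, -0.072, -0.0, -0.001]
ft_force: [-0.0, -0.3, -1.8]
gripper_width: 0.0393
```

Contact is expected at TCP z = 0.0574.

Call:
servo_tool(commands=[0,0,0.04,0,0,0,0,0,0.06,0,0,0,0,0,0.08,0,0,0,0,0,0.08,0,0,0])

```text
time: 31.07
tool_pos: [0.6722, -0.3054, 0.0574]
orientation: [0.997, -0.072, 0.001, -0.001]
ft_force: [0.1, 0.3, 3.9]
gripper_width: 0.0392
```

Call:
servo_tool(commands=[0,0,0,0,0,0,0,0,0,0,0,0,0,0,0,0,0,0,0,0,0,0,0,0,0,0,0,0,0,0,0,0,0,0,0,0,0,0,0,0,0,0,0,0,-0.7,0,0,0,0,0,-1.7,0,0,0,0,0,-2.7,0,0,0,0,0,-3,0,0,0,0,0,-3,0,0,0], grip=-1)

```text
time: 32.07
tool_pos: [0.6747, -0.3068, 0.1829]
orientation: [0.997, -0.072, 0.005, 0.001]
ft_force: [-0.2, 0.1, 0.7]
gripper_width: 0.0879
```

Run:
```python
from ring import *
d=snap('wrist');s=snap('scene')
for o in rings(d,[[.672,-.305]]): print(*o)
c=[.428,-.3262];rows(pose(c+[.17],82,0),pose(c+[.05],82,0))
```

```text
[0.672, -0.305] [ 0.669 -0.303] 0.146 1543
t 32.22 tcp [ 0.671 -0.305  0.176] q [-0.444  0.626  1.377  0.002  1.14   1.27 ] w 0.0876 F [ 0.363 -0.169 -0.461]
row [-5.94, 1.39, 0.07, -0.03, -0.01, -18.05] n>=12.6
row [-5.94, 1.4, 3.07, -0.03, -0.01, -18.05] n>=2.9
```

Call:
servo_tool(commands=[-5.94,1.39,0,0,0,-18.05,-5.94,1.39,0,0,0,-18.05,-5.94,1.39,0,0,0,-18.05,-5.94,1.39,0,0,0,-18.05,-5.94,1.39,0,0,0,-18.05,-5.94,1.39,0,0,0,-18.05,-5.94,1.39,0,0,0,-18.05,-5.94,1.39,0,0,0,-18.05,-5.94,1.39,0,0,0,-18.05,-5.94,1.39,0,0,0,-18.05,-5.94,1.39,0,0,0,-18.05,-5.94,1.39,0,0,0,-18.05,-5.94,1.39,0,0,0,-18.05,-5.94,1.39,0,0,0,-18.05,-5.94,1.39,0,0,0,-18.05])

```text
time: 33.47
tool_pos: [0.4271, -0.3253, 0.1742]
orientation: [0.756, 0.655, 0.0, -0.003]
ft_force: [0.3, 0.3, -0.2]
gripper_width: 0.0879
```

Run:
```python
from ring import *
d=snap('wrist')
for o in rings(d,[[.428,-.3262]]): print(*o)
c=[.428,-.3262];rows(pose(c+[.05],82,0))
```

```text
[0.428, -0.3262] [ 0.427 -0.326] 0.173 1579
t 33.57 tcp [ 0.427 -0.326  0.175] q [-0.674  0.347  1.852  0.002  0.947 -0.533] w 0.088 F [-0.639 -0.312 -0.575]
row [-0.02, 0.02, 3.05, -0.03, -0.04, -0.03] n>=2.9
```

Call:
servo_tool(commands=[0,0,1,0,0,0,-0.02,0.02,2,0,0,0,-0.02,0.02,2.8,0,0,0,-0.02,0.02,3.05,0,0,0,-0.02,0.02,3.05,0,0,0,-0.02,0.02,3.05,0,0,0])

```text
time: 34.07
tool_pos: [0.428, -0.3262, 0.0532]
orientation: [0.756, 0.655, 0.0, -0.002]
ft_force: [-0.7, 0.1, 0.0]
gripper_width: 0.0876
```

Call:
servo_tool(commands=[0,0,0,0,0,0,0,0,0,0,0,0,0,0,0,0,0,0,0,0,0,0,0,0,0,0,0,0,0,0,0,0,0,0,0,0,0,0,0,0,0,0,0,0,0,0,0,0,0,0,0,0,0,0], grip=1)

```text
time: 34.82
tool_pos: [0.428, -0.3262, 0.0533]
orientation: [0.756, 0.655, 0.0, -0.002]
ft_force: [-0.1, 0.4, 2.3]
gripper_width: 0.04
```

Run:
```python
from mv import *
s=manip.observe();z=s['tool_pos'][2]-.003
B=[.597,-.294]
rows(pose(B+[z+.11],-8.4,0),pose(B+[z+.012],-8.4,0))
```

```text
t 34.82 tcp [ 0.428 -0.326  0.053] q [-0.674  0.54   1.909  0.002  0.697 -0.533] w 0.04 F [-0.145  0.401  2.308]
row [1.41, 4.06, -2.76, -0.06, -0.0, 18.05] n>=12.6
row [1.4, 4.07, -0.31, -0.06, -0.0, 18.05] n>=2.4
```

Call:
servo_tool(commands=[0,0,-1,0,0,0,0,0,-2,0,0,0,0,0,-2.75,0,0,0,0,0,-2.75,0,0,0,1.41,4.06,-2.76,0,0,18.05,1.41,4.06,-2.76,0,0,18.05,1.41,4.06,-2.76,0,0,18.05,1.41,4.06,-2.76,0,0,18.05,1.41,4.06,-2.76,0,0,18.05,1.41,4.06,-2.76,0,0,18.05,1.41,4.06,-2.76,0,0,18.05,1.41,4.06,-2.76,0,0,18.05,1.41,4.06,-2.76,0,0,18.05,1.41,4.06,-2.76,0,0,18.05,1.41,4.06,-2.76,0,0,18.05,1.41,4.06,-2.76,0,0,18.05,1.41,4.06,-2.76,0,0,18.05,1.41,4.06,-2.76,0,0,18.05,1.41,4.06,-2.76,0,0,18.05])

```text
time: 36.4
tool_pos: [0.5965, -0.2936, 0.162]
orientation: [0.997, -0.072, -0.002, -0.002]
ft_force: [-0.7, 0.6, -2.8]
gripper_width: 0.0396
```

Run:
```python
from mv import *
z=.0503;B=[.597,-.294]
rows(pose(B+[z+.012],-8.4,0),pose(B+[z+.004],-8.4,0))
```

```text
t 36.4 tcp [ 0.596 -0.294  0.162] q [-0.476  0.54   1.567  0.003  1.041  1.237] w 0.0396 F [-0.697  0.579 -2.802]
row [0.03, 0.02, 2.42, -0.05, 0.06, 0.03] n>=2.3
row [0.03, 0.02, 2.62, -0.05, 0.06, 0.03] n>=0.2
```

Call:
servo_tool(commands=[0.02,0.01,0.8,0,0,0,0.02,0.01,1.6,0,0,0,0.02,0.01,2.2,0,0,0,0.02,0.01,2.41,0,0,0,0.02,0.01,2.46,0,0,0,0.02,0.01,2.5,0,0,0,0.02,0.01,2.55,0,0,0,0.02,0.01,2.6,0,0,0,0.02,0.01,2.62,0,0,0])

```text
time: 37.15
tool_pos: [0.5975, -0.294, 0.0584]
orientation: [0.997, -0.072, -0.001, -0.002]
ft_force: [0.1, 0.8, -2.1]
gripper_width: 0.0395
```

Call:
servo_tool(commands=[0,0,0.03,0,0,0,0,0,0.05,0,0,0,0,0,0.06,0,0,0,0,0,0.06,0,0,0])

```text
time: 37.48
tool_pos: [0.5982, -0.2943, 0.0573]
orientation: [0.997, -0.072, -0.001, -0.002]
ft_force: [-2.1, 1.4, 4.6]
gripper_width: 0.0395
```

Call:
servo_tool(commands=[0,0,0,0,0,0,0,0,0,0,0,0,0,0,0,0,0,0,0,0,0,0,0,0,0,0,0,0,0,0,0,0,0,0,0,0,0,0,0,0,0,0,0,0,-0.7,0,0,0,0,0,-1.7,0,0,0,0,0,-2.7,0,0,0,0,0,-3,0,0,0,-2,0,-4,0,0,0,-4,0,-4.5,0,0,0,-4,0,-4.5,0,0,0,-4,0,-4.5,0,0,0,-4,0,-4.5,0,0,0], grip=-1)

```text
time: 38.82
tool_pos: [0.4351, -0.2706, 0.2388]
orientation: [0.997, -0.072, -0.001, -0.002]
ft_force: [0.5, -1.3, -0.8]
gripper_width: 0.0876
```

Run:
```python
from fit import *
from mv import rows
rows()
D={c:snap(c) for c in('scene','top')}
for n,x0,z in(('cup',(.62,.017,-.02),.05),('bolt',(.621,.016,0),.053),('coupling1',(.671,-.305,0),.004),('coupling1',(.597,-.294,0),.004)):
    for c in D:
        e=proj(D[c],np.r_[x0[:2],z+.05]);L=[r for r in optics.cut_out(c,n) if np.hypot(*(np.array(r['point'])-e))<22]
        if not L: print(n,c,'none');continue
        m=L[0]['mask'];ys,xs=np.where(m)
        print(n,x0,c,'conf',round(L[0]['conf'],2),'bbox',xs.min(),xs.max(),ys.min(),ys.max(),*fit(D,{c:m},n,x0,z))
for n in('carton','tape','jar'):
    for c in D: print(n,c,[(round(r['conf'],2),np.round(r['point']),atz(D[c],r['point'],0)[:2]) for r in optics.landmark_of(c,n)[:1]])
```

```text
t 38.82 tcp [ 0.435 -0.271  0.239] q [-0.581  0.227  1.849  0.002  1.069  1.134] w 0.0876 F [ 0.479 -1.316 -0.777]
cup (0.62, 0.017, -0.02) scene conf 0.78 bbox 305 331 202 235 [0.623 0.017 0.044] 0.18313327177593108
cup (0.62, 0.017, -0.02) top conf 0.66 bbox 268 291 154 180 [ 0.62   0.018 -0.009] 0.294384236453202
bolt (0.621, 0.016, 0) scene conf 0.69 bbox 313 320 195 212 [0.61  0.003 0.272] 0.5796092521895351
bolt (0.621, 0.016, 0) top conf 0.65 bbox 277 289 159 174 [0.621 0.011 0.188] 0.10342289289657713
coupling1 (0.671, -0.305, 0) scene conf 0.58 bbox 207 224 189 215 [ 0.671 -0.304  0.052] 0.1494590417310665
coupling1 (0.671, -0.305, 0) top conf 0.89 bbox 398 418 137 158 [ 0.672 -0.302  0.028] 0.13199223575083818
coupling1 (0.597, -0.294, 0) scene conf 0.58 bbox 207 224 189 215 [ 0.597 -0.294  0.   ] 1.0
coupling1 (0.597, -0.294, 0) top conf 0.61 bbox 396 417 166 186 [ 0.599 -0.295  0.078] 0.15337423312883436
carton scene [(0.55, array([419., 322.]), array([0.737, 0.341]))]
carton top [(0.41, array([402., 153.]), array([ 0.668, -0.296]))]
tape scene [(0.83, array([230., 257.]), array([ 0.792, -0.158]))]
tape top [(0.62, array([346., 105.]), array([ 0.798, -0.154]))]
jar scene [(0.71, array([198., 181.]), array([ 0.575, -0.472]))]
jar top [(0.92, array([472., 192.]), array([ 0.56 , -0.471]))]
```

Run:
```python
from h import *
d=snap('scene');print(proj(d,np.array([.62,.013,.153])),proj(d,np.array([.62,.013,.122])),[np.round(r['point']) for r in optics.search_frame('scene','coupling1')],proj(d,np.array([.598,-.294,.05])))
print(manip.close_job())
```

```text
[317.44682324 196.59741927] [317.52700104 205.92443209] [array([218., 198.]), array([233., 191.])] [233.56215452 188.66043675]
the job is handed in; nothing more can be done
None
```

I did the whole job and handed it in at about 39 s of the 72 s allowed; no verdict was reported.

- **Cup:** I turned it mouth up in two 90° swings, laying it on its side in between. It was set on the pan with light contact, about 5 mm or less from the pan's centre.
- **Bolt:** it is in the cup, head down, and was lowered until about 9 N of contact. The first grasp closed on nothing, because the real fingertips sit about level with the TCP rather than 22 mm ahead of it. A second grasp 22 mm lower held.
- **Couplings:** both stand in the blue bin, released on contact with the floor. The camera fits put them at about (0.672, -0.303) and (0.598, -0.294).
- **Bystanders:** the network put the carton, tape and jar 3 to 12 mm from where it first saw them, which is about its usual error. I never touched them.

Some of the last checks failed or disagreed:
- **Bolt, scene camera:** its silhouette fit was poor because the cup hides the lower part. Its visible tip, at row 195, was where expected (197), and the top camera agreed.
- **Front coupling, scene camera:** no mask was matched to it, but the point search found it at (233, 191), against an expected (234, 189).
- **Carton, top camera:** one low-confidence detection landed on the bin; the scene camera put the carton in its place.
- **No final viewed picture:** the 12-picture limit was reached before the couplings were placed. The final state was checked from network and fit numbers only.

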